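# Register a tube rack on the rack reader

### The job

The rack of blood tubes stands crooked on the deck of the tube reader. Push it along the deck with the fingertips, without picking it up or tipping it, square into the corner so that it lies flush against both the rear and the left fence. When it is home, press the round scan key right down and let go; the rack stays home in its corner, and the other things on the bench stay where they are.

Things in the scene. Friction and masses are not known exactly. Their poses are not given: they have to be found in the camera images.
- reader: Tube reader, a low white box fixed to the bench, 240 mm deep (x) by 270 mm wide (y), black deck 80 mm above the bench. Origin: centre of its underside. Own x points from the key strip (front, x -120 to -60 mm, top 62 mm high) to the rear fence, y to the left fence; turned up to 0.33 rad. Deck: x -65 to +105, y -135 to +120 mm; its front and right edges are open.
- fence_corner (a point): Inner corner of the reader's two aluminium fences, at deck level (reader frame x 105, y 120, z 80 mm). The fences are straight, 15 mm thick and 10 mm high above the deck; the rear one runs along the reader's y (inner face x = 105 mm), the left one along its x (inner face y = 120 mm).
- rack: Loaded tube rack, loose on the deck: pale grey block, foot 86 (x) by 128 mm (y), upright walls 42 mm high; 19 capped tubes fixed in it rise to 64 mm. About 0.35 kg, friction on deck and fences about 0.3. Origin: centre of its underside (80 mm above the bench). Starts up to 0.3 rad askew and some 30 to 130 mm from home; home, its axes point along the reader's.
- rack_corner (a point): The rear left bottom corner of the loaded rack (rack frame x +43, y +64, z 0 mm); home, it coincides with fence_corner.
- scan_top (a point): Centre of the top of the round scan key, the only key on the reader: a 28 mm grey disc in a 44 mm black collar near the right end of the key strip (reader frame x -92, y -85 mm), facing up, its top 80 mm above the bench and 6 mm above its collar when not pressed. The point moves with the key.
- scan (a joint): Travel of the scan key: 0 released, 0.006 m fully down; it springs back. It counts as pressed beyond 0.0045 m and needs about 5 N to go fully down.
- spare_rack: Bystander: an empty rack of the same make (86 x 128 x 42 mm), loose on the bench to the left of the reader. Origin: centre of its underside.
- wire_rack: Bystander: a small orange wire rack (79 x 116 mm, 65 mm high) with four blood tubes standing in it up to 100 mm, loose on the bench to the right of the reader. Origin: centre of its underside.
- bottle: Bystander: a white bottle, 60 mm in diameter and 150 mm tall, loose on the bench to the right of the reader, behind the wire rack. Origin: centre of its underside.
- pot: Bystander: a clear lidded specimen pot, 71 mm in diameter and 80 mm tall, loose on the bench to the left of the reader, behind the spare rack. Origin: centre of its underside.
There are look-alikes about, which are no part of the job. What is shaped like the rack but green is not meant.

How it is judged:
On the way, in this order (a step that is already met when the one before it is completed fails the run):
1. the loaded rack is home, flush against the rear and the left fence (x of rack_corner in the frame of reader between 0.102 and 0.108 m and y of rack_corner in the frame of reader between 0.117 and 0.123 m and angle between the x axis of rack and the x axis of reader, either way round below 0.035 rad and z of rack in the frame of reader between 0.076 and 0.084 m), for 0.3 s.
2. with the rack home, the scan key is pressed right down (all of step 1 and value of joint scan above 0.0045 m), for 0.1 s.
At the end, for the whole second after the job is handed in: The loaded rack stands flat on the deck at rest, its rear left corner within 3 mm of both fences and its sides within 0.035 rad (2 degrees) of them; the scan key has been pressed beyond 4.5 mm after that and is released again (under 1.5 mm) (all of step 1 and linear speed of rack below 0.01 m/s and value of joint scan below 0.0015 m); the robot touches nothing.
It fails at once if the loaded rack is lifted (underside more than 6 mm above the deck) (z of rack in the frame of reader above 0.086 m).
It fails at once if the loaded rack is tipped by more than 0.12 rad (angle between rack's own z axis and vertical above 0.12 rad).
It fails at once if a bystander (spare rack, wire rack, bottle or pot) is moved by more than 25 mm or tipped (distance of any of spare_rack, wire_rack, bottle, pot from where it was at the start of the episode above 0.025 m or angle between any of spare_rack, wire_rack, bottle, pot's own z axis and vertical above 0.3 rad).
It also fails if it takes over 51 s, if anything falls off the work surface, if the arm or the gripper's body presses on something with over 40 N, if the wrist force passes 120 N, or if a joint passes its speed limit or range.

### The arm

A 7-joint arm with a two-finger parallel gripper is mounted at the origin on the work surface. World frame = base frame: x ahead of the robot, y to its left, z up, the work surface at z = 0. Lengths are in m, angles in rad, forces in N, time in s.
With the tool pointing down it reaches from about 0.4 to 0.85 m from the base axis. Payload 10.4 kg.
Tool frame: the origin (TCP) lies at the very end of the fingers, on their centre line; the grasp point (between the pads) lies 19 mm behind it; z points along the fingers, y is the line along which they close (so a half turn about z gives the same grasp; the last joint's range is limited). The gripper opens to 85 mm and grips with 20 to 120 N. Pads are 22 mm wide; open, the fingers measure 114 mm over their backs; the gripper's body (76 mm by 85 mm) begins 54 mm behind the grasp point. The pads swing forward as they close: fully open they stand 13 mm farther back than shut.
Start: joints at [-1.232, 0.332, -0.065, 1.46, 0.022, 1.35, -0.088], TCP at [0.221, 0.585, 0.231] pointing down, gripper open.
Joint ranges: [-2.6, 2.6], [-0.5, 2.12], [-1.47, 1.34], [0.16, 2.42], [-1.27, 4.41], [0.06, 2.06], [-2.6, 2.6]. Speed limits (rad/s): [2.22, 2.22, 2.79, 2.79, 3.14, 3.14, 3.14].

### API

Orientations are given as a unit quaternion [x, y, z, w].
In Python, from workcell import * gives the robot as it stands. The module is installed in compiled form; this text tells all that it offers.
- The arm moves only by the tool carry_out, never from a script. Its argument "motion" is a list of rows, each an object with "xyz": the shift along the tool's x, y, z in m, a list of three; "angular": the turn, a rotation vector about the tool's x, y, z in degrees, a list of three. A call has 1 to 12 rows; each row is the pose to reach, as a shift and turn from the pose commanded when the call began, along the tool's axes at that moment; what a row does not reach only later rows make up. A row lasts 1/10 s, in which the tool goes at most 50 mm and 8.59 degrees, less where a joint would pass 70% of its speed; a pose out of reach is approached as far as the arm can. A call with a gripper value outside its range is refused whole. "hand" is the opening, from 0 (shut) to 1 (fully open), set as the call begins (left out, the last holds). The fingers move at their own pace and stop on an object; "grip_force" is the grip in N (left out, the last holds). Time passes only in rows, so rows that repeat a pose let the fingers close. It gives the time, the measured TCP pose, the force, the opening and the grip force at its end, in the units of the state.
- get_obs(): the state, without advancing time (a new reading comes with each control period).
- camera(name): name is "scene" or "top"; returns a dict with "img" (480x640x3 uint8, red, green, blue), "fx", "fy", "cx", "cy" (pixels), "extrinsics" (4x4, takes a point from camera to world coordinates). Camera axes: x right, y up, looking along -z (the intrinsics and any distortion apply to the point x, -y, -z); pixel columns grow to the right and rows downward; lengths in m; the calibration is good to about 2 mm. A picture is of the moment at which its call begins. There is no depth.
- hand_in(): hands the job in; it is judged then, once.
The state is a dict: "clock": time; "joint_pos": joint angles; "joint_velocities": joint speeds; "tau": joint torques, N m; "position": TCP position; "ee_rot": TCP orientation; "ft_force": force on the tool from outside, world axes, zero at the start; "torque": the same for the moment, N m; "grip_width": opening from 0.0 (shut) to 1.0 (fully open); "grasp_force": force on a finger pad.
Only numpy, scipy, OpenCV 4.12 (cv2) and the standard library are available. Lean on these libraries where they do the work, as an engineer would, in place of code of your own. Each camera call takes 0.05 s, during which the arm holds its last target. There are 200 camera calls.

## Working session

There is one attempt and no reset: what is moved stays moved. The work goes in short steps, Python scripts to look and compute and a tool call to move; the robot and the scene stay as the last step left them, time stands still between calls to the robot, and variables do not carry over. Pictures are saved under pics/ and viewed, at most 12 in all, crops included, and the job is handed in when it is done.

Besides the shell and the picture viewer there is one more tool, called after ">>>" as a command line: name --argument value ..., lists and objects as JSON in quotes. carry_out: Moves the arm, as the interface text tells. Its arguments: {"type":"object","properties":{"motion":{"type":"array"},"hand":{"type":"number"},"grip_force":{"type":"number"}},"required":["motion"]}

```bash
mkdir -p pics
python3 - <<'E'
from workcell import *
import cv2,numpy as np,pickle
d={}
for n in("top","scene"):
    c=camera(n);d[n]=c;cv2.imwrite(f"pics/{n}0.png",c["img"][:,:,::-1]);print(n,{k:v for k,v in c.items() if k!="img"})
pickle.dump(d,open("c0.pkl","wb"))
print(get_obs())
E
```

```text
top {'fx': 472.30610423632834, 'fy': 472.30610423632834, 'cx': 315.760883077509, 'cy': 238.60519418219667, 'extrinsics': array([[-0.00861422,  0.98595299, -0.16680077,  0.46537735],
       [-0.99968525, -0.01242171, -0.02179674,  0.02825464],
       [-0.02356251,  0.1665605 ,  0.98574967,  1.06205501],
       [ 0.        ,  0.        ,  0.        ,  1.        ]])}
scene {'fx': 515.9889436166324, 'fy': 515.9889436166324, 'cx': 313.3203492003078, 'cy': 241.70090426881725, 'extrinsics': array([[-0.14307462, -0.56017754,  0.81592327,  1.55306288],
       [ 0.98971067, -0.08228316,  0.11705672,  0.17091549],
       [ 0.0015642 ,  0.82427581,  0.56618632,  0.70432   ],
       [ 0.        ,  0.        ,  0.        ,  1.        ]])}
{'clock': 0.1, 'joint_pos': array([-1.23159953,  0.33280995, -0.06468981,  1.46086849,  0.0215803 ,
        1.34992282, -0.08852011]), 'joint_velocities': array([-0.00045899, -0.00301839,  0.00111249, -0.00372192, -0.00091571,
       -0.00145484, -0.0003611 ]), 'tau': array([ 1.83251410e-03, -6.26738763e+01,  4.93282545e-02, -3.92433500e+01,
        1.63528975e-02,  6.89813125e-03, -3.04482148e-05]), 'position': array([0.22110172, 0.58421066, 0.23058935]), 'ee_rot': array([ 1.79920534e-01,  9.83680929e-01, -6.50018872e-04, -9.60064591e-05]), 'ft_force': array([-0.18410994,  0.02119224, -0.17884607]), 'torque': array([0.02166868, 0.00394958, 0.01052372]), 'grasp_force': 0.0, 'grip_width': 0.9981459610867384}
```

View pics/top0.png

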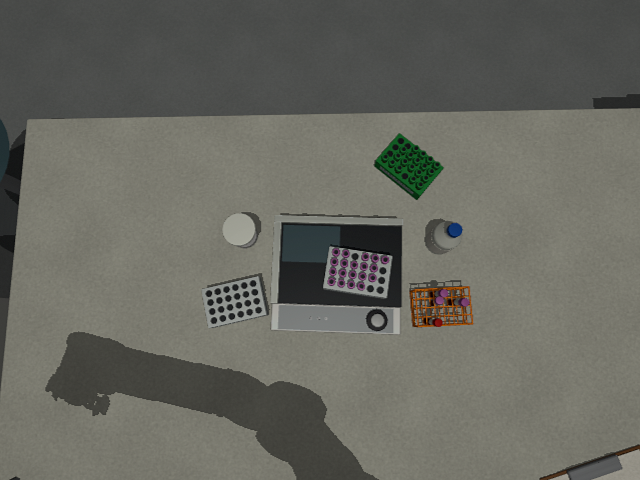

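View pics/scene0.png

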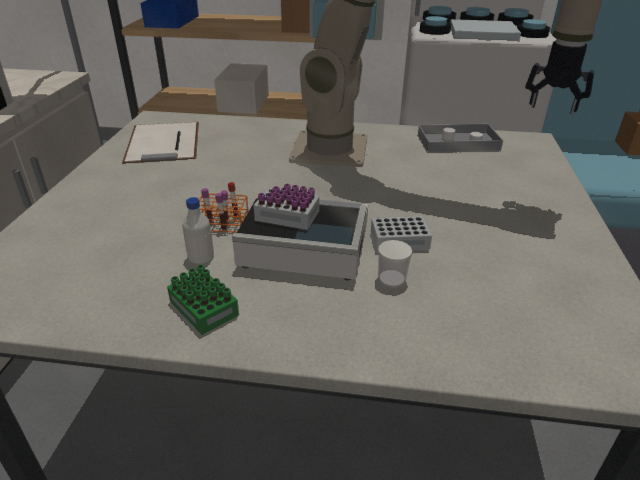

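Top view candidates: loaded grey rack with purple caps on the deck (358,272); empty spare rack (235,300); green look-alike rack (409,166); orange wire rack (441,303). By the description I choose (358,272). The scan key is the disc at (376,320). In the scene view the loaded rack is at (287,205). Next is one close crop to check this.

Run:
```python
import cv2,pickle
im=pickle.load(open("c0.pkl","rb"))["top"]["img"][205:345,262:412,::-1]
cv2.imwrite("pics/crop.png",cv2.resize(im,None,fx=4,fy=4,interpolation=cv2.INTER_CUBIC))
```

```text
(no output)
```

View pics/crop.png

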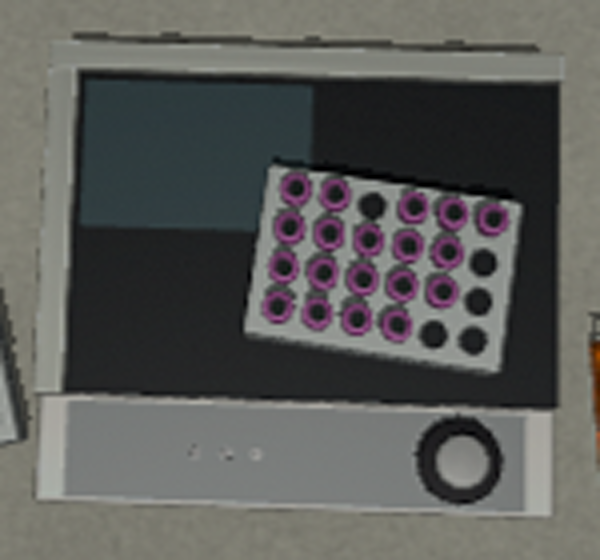

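The crop confirms it: a pale block with 19 purple caps, corners at crop (270,165), (522,203), (497,372), (245,333). The deck's inner corner is at (79,72) and the key disc at (462,462). Now I measure with sub-pixel edge fits.

```bash
cat > h.py <<'E'
import numpy as np,cv2
from scipy.ndimage import map_coordinates,gaussian_filter
def ray(c,p):
    E=c["extrinsics"];d=np.array([(p[0]-c["cx"])/c["fx"],-(p[1]-c["cy"])/c["fy"],-1.])
    return E[:3,3],E[:3,:3]@d
def onz(c,p,z):
    o,d=ray(c,p);return o+d*(z-o[2])/d[2]
def proj(c,P):
    E=c["extrinsics"];q=E[:3,:3].T@(np.asarray(P)-E[:3,3]);return np.array([c["cx"]-c["fx"]*q[0]/q[2],c["cy"]+c["fy"]*q[1]/q[2]])
def edge(g,a,b,w=4):
    """refine line a-b to the strongest gradient; returns homogeneous line"""
    a,b=np.array(a,float),np.array(b,float);n=np.array([-(b-a)[1],(b-a)[0]])/np.linalg.norm(b-a)
    s=np.arange(-w,w+.01,.25);pts=[]
    for t in np.linspace(.12,.88,40):
        q=a+t*(b-a)+s[:,None]*n
        v=np.abs(np.gradient(map_coordinates(g,[q[:,1],q[:,0]],order=1)))**2
        pts.append(a+t*(b-a)+n*(v@s/v.sum()))
    vx,vy,x,y=cv2.fitLine(np.float32(pts),cv2.DIST_HUBER,0,.01,.01).ravel()
    return np.cross([x,y,1],[x+vx,y+vy,1])
def quad(img,P,w=4):
    """P: 4 approx corners -> refined corners"""
    g=gaussian_filter(cv2.cvtColor(img,cv2.COLOR_RGB2GRAY).astype(float),.6)
    L=[edge(g,P[i],P[(i+1)%4],w) for i in range(4)]
    r=[np.cross(L[i-1],L[i]) for i in range(4)];return np.array([q[:2]/q[2] for q in r])
E
python3 - <<'E'
from h import *
import pickle
d=pickle.load(open("c0.pkl","rb"));t,s=d["top"],d["scene"]
f=lambda L:[(262+x/4-.4,205+y/4-.4) for x,y in L]
D=quad(t["img"],f([(79,72),(558,83),(556,408),(64,393)]),3)
R=quad(t["img"],f([(270,165),(522,203),(497,372),(245,333)]),2)
Dw=np.array([onz(t,p,.08) for p in D]);Rw=np.array([onz(t,p,.122) for p in R])
print("deck",Dw.round(4).tolist());print("rack",Rw.round(4).tolist())
for W in(Dw,Rw):
    print("sides",[round(float(np.linalg.norm(W[i]-W[i-1])),4) for i in range(4)],"yaw of -y edges",[round(float(np.arctan2(*(b-a)[:2])),4) for a,b in((W[0],W[1]),(W[3],W[2]))],"x edges",[round(float(np.arctan2(-(a-b)[1]*-1,(a-b)[0])),4) for a,b in((W[0],W[3]),(W[1],W[2]))])
g=cv2.cvtColor(t["img"],cv2.COLOR_RGB2GRAY)
k=(262+462/4-.4,205+462/4-.4);m=np.uint8(g[300:340,362:392]>90)
n,l,st,ce=cv2.connectedComponentsWithStats(m);i=l[int(k[1])-300,int(k[0])-362];kc=ce[i]+[362,300];print("key",kc,st[i],onz(t,kc,.08).round(4))
# two-view heights: closest approach of top ray with scene image
print("scene proj of rack top corners",[proj(s,p).round(1).tolist() for p in Rw],"deck",[proj(s,p).round(1).tolist() for p in Dw])
x0,y0,x1,y1=220,170,400,290
c=cv2.resize(s["img"][y0:y1,x0:x1,::-1],None,fx=4,fy=4,interpolation=cv2.INTER_CUBIC)
cv2.imwrite("pics/scrop.png",c)
E
```

```text
deck [[0.6683, 0.1235, 0.08], [0.6575, -0.1313, 0.08], [0.4867, -0.1236, 0.08], [0.4978, 0.1307, 0.08]]
rack [[0.6098, 0.0225, 0.122], [0.5888, -0.1031, 0.122], [0.504, -0.0888, 0.122], [0.5252, 0.0366, 0.122]]
sides [0.1707, 0.255, 0.171, 0.2546] yaw of -y edges [-3.0991, -3.0981] x edges [-0.0425, -0.0449]
sides [0.0858, 0.1273, 0.086, 0.1271] yaw of -y edges [-2.9757, -2.9741] x edges [-0.1655, -0.1676]
key [376.98473282 320.11450382] [  9  14  13  13 131] [ 0.4611 -0.0737  0.08  ]
scene proj of rack top corners [[307.4, 213.7], [253.1, 204.5], [267.6, 187.0], [319.1, 195.1]] deck [[350.9, 248.9], [234.1, 236.2], [255.9, 197.8], [360.0, 207.9]]
```

View pics/scrop.png

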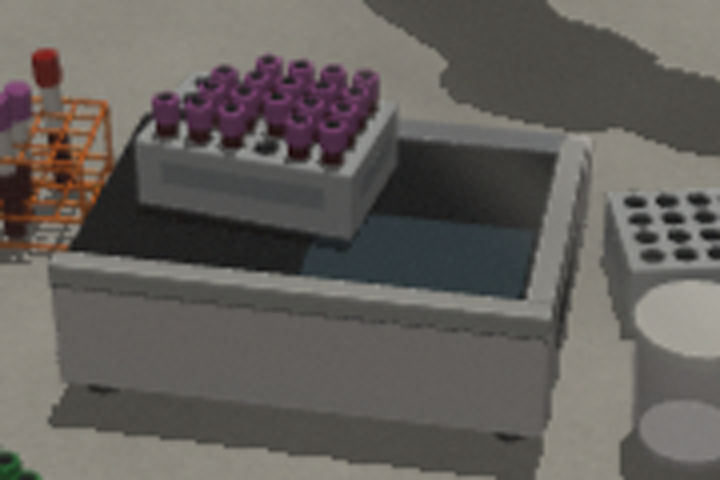

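The measured sides (deck 171 x 255, rack 86 x 127 mm) match the text. In the scene crop the rack's rear-left top corner is at (350,178), against (350,175) predicted, so the heights agree across both views. The rack needs a turn of about +0.123 rad, and a shift of about 54 mm rearward and 103 mm left. I'll push to the rear first with two open fingertips, then push left.

```bash
cat > plan.py <<'E'
from workcell import *
import numpy as np,sys
from scipy.spatial.transform import Rotation as Ro
YAW=-.0432;C=np.array([.6683,.1235,.08]);B=Ro.from_euler("z",YAW).as_matrix()
def plan(corner_xyz,ydeg):
    """TCP target given relative to fence corner in reader axes (z above deck); ydeg: tool y direction relative to reader x"""
    o=get_obs();T=Ro.from_quat(o["ee_rot"]).as_matrix();p=o["position"]
    P=C+B@np.array(corner_xyz)
    a=np.radians(ydeg)+YAW;y=np.array([np.cos(a),np.sin(a),0]);z=np.array([0,0,-1.]);G=np.c_[np.cross(y,z),y,z]
    print("world",P.round(4),"shift mm",(T.T@(P-p)*1e3).round(1),"angular",np.degrees(Ro.from_matrix(T.T@G).as_rotvec()).round(1))
def here():
    o=get_obs();print("t",round(o["clock"],2),"tcp rel corner mm",(B.T@(o["position"]-C)*1e3).round(1),"F reader",(B.T@o["ft_force"]).round(2),"w",round(o["grip_width"],3))
E
python3 - <<'E'
from plan import *
from h import *
import pickle
t=pickle.load(open("c0.pkl","rb"))["top"]
plan([-.197,-.157,.12],90);plan([-.197,-.157,.008],90);here()
c=B.T@(np.array([.557,-.0332,.08])-C);print("rack centre rel",c)
for p in((411,285),(474,325),(428,238),(270,316)):print(p,(B.T@(onz(t,p,.06)-C)*1e3).round(0))
E
```

```text
world [ 0.4647 -0.0248  0.2   ] shift mm [-443.4 -483.4   31.2] angular [ -0.1  -0.  -18.3]
world [ 0.4647 -0.0248  0.088 ] shift mm [-443.4 -483.2  143.2] angular [ -0.1  -0.  -18.3]
t 0.1 tcp rel corner mm [-466.7  441.   150.6] F reader [-0.18  0.01 -0.18] w 0.998
rack centre rel [-0.10442883 -0.16136047  0.        ]
(411, 285) [-123. -279.  -20.]
(474, 325) [-202. -408.  -20.]
(428, 238) [ -22. -315.  -20.]
(270, 316) [-198.   16.  -20.]
```

>>> carry_out --motion '[{"xyz": [-0.148,-0.161,0.01],"angular": [0,0,-6.1]},{"xyz": [-0.296,-0.322,0.02],"angular": [0,0,-12.2]},{"xyz": [-0.443,-0.483,0.031],"angular": [0,0,-18.3]},{"xyz": [-0.443,-0.483,0.031],"angular": [0,0,-18.3]},{"xyz": [-0.443,-0.483,0.031],"angular": [0,0,-18.3]},{"xyz": [-0.443,-0.483,0.031],"angular": [0,0,-18.3]},{"xyz": [-0.443,-0.483,0.031],"angular": [0,0,-18.3]},{"xyz": [-0.443,-0.483,0.031],"angular": [0,0,-18.3]},{"xyz": [-0.443,-0.483,0.031],"angular": [0,0,-18.3]},{"xyz": [-0.443,-0.483,0.031],"angular": [0,0,-18.3]},{"xyz": [-0.443,-0.483,0.031],"angular": [0,0,-18.3]},{"xyz": [-0.443,-0.483,0.031],"angular": [0,0,-18.3]}]' --hand 0.75

```text
clock: 1.3
position: [0.4439, 0.026, 0.2029]
ee_rot: [0.021, 1.0, 0.0, 0.0]
ft_force: [1.6, 1.6, -0.3]
grip_width: 0.752
grasp_force: 0.0
```

```bash
python3 -c "
from plan import *
here();plan([-.197,-.157,.12],90);plan([-.197,-.157,.008],90)"
```

```text
t 1.3 tcp rel corner mm [-219.9 -107.1  122.9] F reader [ 1.5   1.72 -0.26] w 0.752
world [ 0.4647 -0.0248  0.2   ] shift mm [-22.9 -50.    2.9] angular [0.  0.  0.1]
world [ 0.4647 -0.0248  0.088 ] shift mm [-22.9 -50.  114.9] angular [0.  0.  0.1]
```

>>> carry_out --motion '[{"xyz": [0,0,0],"angular": [0,0,0]},{"xyz": [0,0,0],"angular": [0,0,0]},{"xyz": [0,0,0],"angular": [0,0,0]}]'

```text
clock: 1.6
position: [0.4434, 0.0291, 0.2028]
ee_rot: [0.02, 1.0, 0.0, -0.0]
ft_force: [0.1, 0.3, -0.6]
grip_width: 0.75
grasp_force: 0.0
```

```bash
python3 -c "
from plan import *
here();plan([-.197,-.157,.12],90);plan([-.197,-.157,.008],90)"
```

```text
t 1.6 tcp rel corner mm [-220.6 -104.   122.8] F reader [ 0.05  0.32 -0.56] w 0.75
world [ 0.4647 -0.0248  0.2   ] shift mm [-23.5 -53.    2.7] angular [ 0.  -0.   0.1]
world [ 0.4647 -0.0248  0.088 ] shift mm [-23.6 -53.  114.7] angular [ 0.  -0.   0.1]
```

>>> carry_out --motion '[{"xyz": [-0.012,-0.027,0],"angular": [0,0,0]},{"xyz": [-0.0235,-0.053,0.003],"angular": [0,0,0]},{"xyz": [-0.0235,-0.053,0.03],"angular": [0,0,0]},{"xyz": [-0.0235,-0.053,0.06],"angular": [0,0,0]},{"xyz": [-0.0235,-0.053,0.09],"angular": [0,0,0]},{"xyz": [-0.0235,-0.053,0.105],"angular": [0,0,0]},{"xyz": [-0.0235,-0.053,0.115],"angular": [0,0,0]},{"xyz": [-0.0235,-0.053,0.115],"angular": [0,0,0]},{"xyz": [-0.0235,-0.053,0.115],"angular": [0,0,0]}]'

```text
clock: 2.5
position: [0.4654, -0.0253, 0.0886]
ee_rot: [0.021, 1.0, 0.0, 0.0]
ft_force: [-0.7, -0.3, 0.1]
grip_width: 0.749
grasp_force: 0.0
```

Run:
```python
from plan import *
import cv2
here();plan([-.107,-.157,.008],90)
a=cv2.resize(camera("scene")["img"][130:270,200:400],None,fx=3,fy=3)
b=cv2.resize(camera("top")["img"][195:345,262:462],None,fx=3,fy=3)[:420]
cv2.imwrite("pics/v1.png",cv2.resize(np.hstack([a,b]),(800,280))[:,:,::-1])
```

```text
t 2.5 tcp rel corner mm [-196.3 -157.4    8.6] F reader [-0.73 -0.38  0.09] w 0.749
world [ 0.5546 -0.0287  0.088 ] shift mm [-89.3   0.3   0.6] angular [0.  0.  0.1]
```

View pics/v1.png

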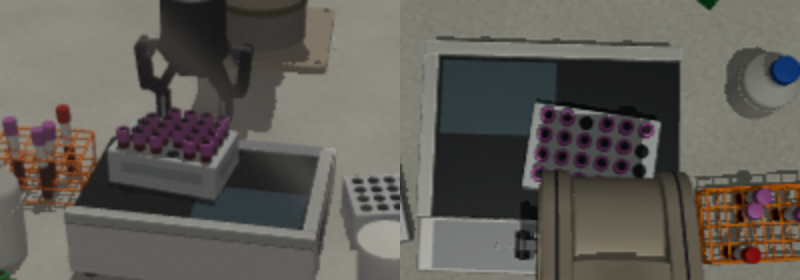

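The view shows the two fingertips standing in front of the rack (left panel about (165,95) and (228,95)), clear of it, and nothing else disturbed. Now I push to the rear.

>>> carry_out --motion '[{"xyz": [-0.008,0,0],"angular": [0,0,0]},{"xyz": [-0.014,0,0],"angular": [0,0,0]},{"xyz": [-0.02,0,0],"angular": [0,0,0]},{"xyz": [-0.026,0,0],"angular": [0,0,0]},{"xyz": [-0.032,0,0],"angular": [0,0,0]},{"xyz": [-0.038,0,0],"angular": [0,0,0]},{"xyz": [-0.044,0,0],"angular": [0,0,0]},{"xyz": [-0.05,0,0],"angular": [0,0,0]},{"xyz": [-0.056,0,0],"angular": [0,0,0]},{"xyz": [-0.062,0,0],"angular": [0,0,0]},{"xyz": [-0.068,0,0],"angular": [0,0,0]},{"xyz": [-0.073,0,0],"angular": [0,0,0]}]'

```text
clock: 3.8
position: [0.5384, -0.029, 0.0879]
ee_rot: [0.021, 1.0, 0.0, -0.0]
ft_force: [-0.3, -0.2, -0.3]
grip_width: 0.747
grasp_force: 0.4
```

>>> carry_out --motion '[{"xyz": [-0.004,0,0],"angular": [0,0,0]},{"xyz": [-0.008,0,0],"angular": [0,0,0]},{"xyz": [-0.01,0,0],"angular": [0,0,0]},{"xyz": [-0.012,0,0],"angular": [0,0,0]},{"xyz": [-0.012,0,0],"angular": [0,0,0]},{"xyz": [-0.012,0,0],"angular": [0,0,0]}]'

```text
clock: 4.4
position: [0.55, -0.0294, 0.088]
ee_rot: [0.021, 1.0, 0.0, 0.0]
ft_force: [0.2, 0.2, -0.8]
grip_width: 0.75
grasp_force: 0.0
```

Run:
```python
from plan import *
import cv2
here()
a=cv2.resize(camera("scene")["img"][130:270,200:400],None,fx=3,fy=3)
b=cv2.resize(camera("top")["img"][195:345,262:462],None,fx=3,fy=3)[:420]
cv2.imwrite("pics/v2.png",cv2.resize(np.hstack([a,b]),(800,280))[:,:,::-1])
```

```text
t 4.4 tcp rel corner mm [-111.6 -157.9    8. ] F reader [ 0.22  0.17 -0.8 ] w 0.75
```

View pics/v2.png

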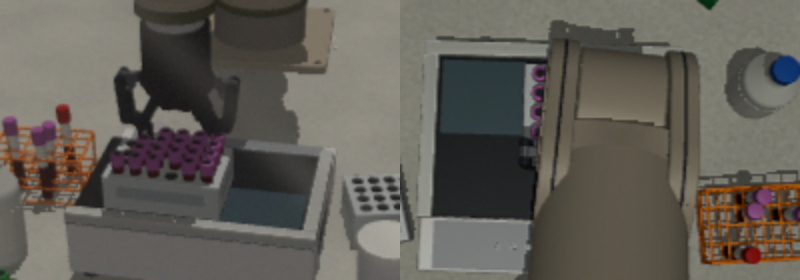

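The rack has squared up and stands just short of the rear fence (scene panel about (165,205)), upright. I continue gently until it makes contact.

>>> carry_out --motion '[{"xyz": [-0.003,0,0],"angular": [0,0,0]},{"xyz": [-0.006,0,0],"angular": [0,0,0]},{"xyz": [-0.009,0,0],"angular": [0,0,0]},{"xyz": [-0.011,0,0],"angular": [0,0,0]},{"xyz": [-0.012,0,0],"angular": [0,0,0]},{"xyz": [-0.012,0,0],"angular": [0,0,0]},{"xyz": [-0.012,0,0],"angular": [0,0,0]}]'

```text
clock: 5.2
position: [0.562, -0.03, 0.088]
ee_rot: [0.021, 1.0, 0.0, 0.0]
ft_force: [-0.4, 0.2, 0.4]
grip_width: 0.752
grasp_force: 0.0
```

>>> carry_out --motion '[{"xyz": [-0.001,0,0],"angular": [0,0,0]},{"xyz": [-0.0015,0,0],"angular": [0,0,0]},{"xyz": [-0.0015,0,0],"angular": [0,0,0]}]'

```text
clock: 5.5
position: [0.5634, -0.03, 0.088]
ee_rot: [0.021, 1.0, 0.0, 0.0]
ft_force: [-0.8, 0.8, 0.7]
grip_width: 0.756
grasp_force: 0.2
```

>>> carry_out --motion '[{"xyz": [-0.001,0,0],"angular": [0,0,0]},{"xyz": [-0.0015,0,0],"angular": [0,0,0]},{"xyz": [-0.0015,0,0],"angular": [0,0,0]}]'

```text
clock: 5.8
position: [0.5637, -0.0301, 0.0876]
ee_rot: [0.021, 1.0, 0.0, -0.001]
ft_force: [-6.9, 0.6, 3.3]
grip_width: 0.751
grasp_force: 3.4
```

>>> carry_out --motion '[{"xyz": [-0.001,0,0],"angular": [0,0,0]},{"xyz": [-0.001,0,0],"angular": [0,0,0]},{"xyz": [-0.001,0,0],"angular": [0,0,0]}]'

```text
clock: 6.1
position: [0.5636, -0.0301, 0.0873]
ee_rot: [0.021, 1.0, 0.0, -0.003]
ft_force: [-10.7, 0.7, 5.7]
grip_width: 0.749
grasp_force: 5.8
```

>>> carry_out --motion '[{"xyz": [0.01,0,0],"angular": [0,0,0]},{"xyz": [0.03,0,0],"angular": [0,0,0]},{"xyz": [0.05,0,-0.01],"angular": [0,0,0]},{"xyz": [0.055,0,-0.06],"angular": [0,0,0]},{"xyz": [0.055,0,-0.11],"angular": [0,0,0]},{"xyz": [0.055,0,-0.11],"angular": [0,0,0]},{"xyz": [0.055,0,-0.11],"angular": [0,0,0]}]' --hand 0.35

```text
clock: 6.8
position: [0.5116, -0.0277, 0.1991]
ee_rot: [0.021, 1.0, 0.001, 0.002]
ft_force: [-0.2, 1.1, -0.9]
grip_width: 0.349
grasp_force: 0.0
```

Run:
```python
from plan import *
from h import *
here();plan([-.043,-.247,.12],180);plan([-.043,-.247,.12],0)
t=camera("top");cv2.imwrite("pics/v3.png",cv2.resize(t["img"][205:345,262:412,::-1],None,fx=4,fy=4,interpolation=cv2.INTER_CUBIC))
```

```text
t 6.8 tcp rel corner mm [-150.1 -157.8  119.1] F reader [-0.26  1.08 -0.95] w 0.349
world [ 0.6147 -0.1214  0.2   ] shift mm [-107.   -89.3   -0.7] angular [ -0.1   0.2 -89.9]
world [ 0.6147 -0.1214  0.2   ] shift mm [-107.   -89.3   -0.7] angular [ 0.2  0.1 90.1]
```

View pics/v3.png

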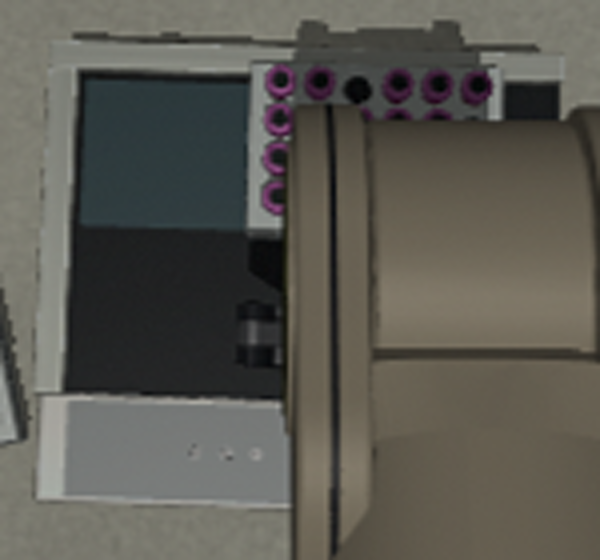

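The rack stands flush and square on the rear fence: its left edge is at crop x=250, with the home patch left of it down to x=80. Next I check the right face position and the wrist joint range before turning.

Run:
```python
from plan import *
from h import *
import pickle
t=pickle.load(open("c0.pkl","rb"))["top"]
for x,y in((505,75),(250,150)):print((B.T@(onz(t,(262+x/4-.4,205+y/4-.4),.122)-C)*1e3).round(1))
print(get_obs()["joint_pos"].round(2))
```

```text
[  -4.9 -221.    42. ]
[-47.2 -93.3  42. ]
[-0.55  0.1   0.55  1.83 -0.06  1.23  1.55]
```

>>> carry_out --motion '[{"xyz": [-0.01,-0.02,0],"angular": [0,0,8]},{"xyz": [-0.02,-0.04,0],"angular": [0,0,16]},{"xyz": [-0.03,-0.06,0],"angular": [0,0,24]},{"xyz": [-0.04,-0.08,0],"angular": [0,0,32]},{"xyz": [-0.06,-0.089,0],"angular": [0,0,40]},{"xyz": [-0.08,-0.089,0],"angular": [0,0,48]},{"xyz": [-0.1,-0.089,0],"angular": [0,0,56]},{"xyz": [-0.107,-0.089,0],"angular": [0,0,64]},{"xyz": [-0.107,-0.089,0],"angular": [0,0,72]},{"xyz": [-0.107,-0.089,0],"angular": [0,0,80]},{"xyz": [-0.107,-0.089,0],"angular": [0,0,88]},{"xyz": [-0.107,-0.089,0],"angular": [0,0,90]}]'

```text
clock: 8.05
position: [0.6132, -0.1213, 0.1959]
ee_rot: [0.724, 0.69, -0.001, -0.001]
ft_force: [0.4, 0.2, -0.1]
grip_width: 0.349
grasp_force: 0.0
```

>>> carry_out --motion '[{"xyz": [0,0,0],"angular": [0,0,0]},{"xyz": [0,0,0],"angular": [0,0,0]},{"xyz": [0,0,0],"angular": [0,0,0]}]'

```text
clock: 8.35
position: [0.6138, -0.1213, 0.1973]
ee_rot: [0.722, 0.692, -0.0, -0.0]
ft_force: [-0.5, 1.1, -0.2]
grip_width: 0.353
grasp_force: 0.0
```

```bash
python3 -c "
from plan import *
here();plan([-.043,-.247,.12],0);plan([-.043,-.247,.007],0);print(get_obs()['joint_pos'].round(2))"
```

```text
t 8.35 tcp rel corner mm [ -43.8 -246.9  117.3] F reader [-0.55  1.04 -0.21] w 0.353
world [ 0.6147 -0.1214  0.2   ] shift mm [-0.1  0.8 -2.7] angular [-0.   0.   0.1]
world [ 0.6147 -0.1214  0.087 ] shift mm [-1.000e-01  9.000e-01  1.103e+02] angular [-0.   0.   0.1]
[-0.5   0.45  0.83  1.54 -0.34  1.3   0.33]
```

>>> carry_out --motion '[{"xyz": [0,0.001,0.03],"angular": [0,0,0]},{"xyz": [0,0.001,0.06],"angular": [0,0,0]},{"xyz": [0,0.001,0.085],"angular": [0,0,0]},{"xyz": [0,0.001,0.1],"angular": [0,0,0]},{"xyz": [0,0.001,0.11],"angular": [0,0,0]},{"xyz": [0,0.001,0.11],"angular": [0,0,0]},{"xyz": [0,0.001,0.11],"angular": [0,0,0]}]'

```text
clock: 9.05
position: [0.6156, -0.1215, 0.0889]
ee_rot: [0.722, 0.692, 0.0, 0.0]
ft_force: [-0.3, -0.1, 0.7]
grip_width: 0.353
grasp_force: 0.0
```

>>> carry_out --motion '[{"xyz": [0.006,0,0],"angular": [0,0,0]},{"xyz": [0.011,0,0],"angular": [0,0,0]},{"xyz": [0.016,0,0],"angular": [0,0,0]},{"xyz": [0.021,0,0],"angular": [0,0,0]},{"xyz": [0.026,0,0],"angular": [0,0,0]},{"xyz": [0.03,0,0],"angular": [0,0,0]},{"xyz": [0.03,0,0],"angular": [0,0,0]}]'

```text
clock: 9.75
position: [0.6165, -0.0903, 0.0879]
ee_rot: [0.722, 0.692, 0.0, -0.0]
ft_force: [-0.1, 0.2, 0.5]
grip_width: 0.352
grasp_force: 0.0
```

Run:
```python
from plan import *
import cv2
here()
a=cv2.resize(camera("scene")["img"][130:270,200:400],None,fx=3,fy=3)
b=cv2.resize(camera("top")["img"][195:345,262:462],None,fx=3,fy=3)[:420]
cv2.imwrite("pics/v4.png",cv2.resize(np.hstack([a,b]),(800,280))[:,:,::-1])
```

```text
t 9.75 tcp rel corner mm [ -42.6 -215.8    7.9] F reader [-0.08  0.18  0.54] w 0.352
```

View pics/v4.png

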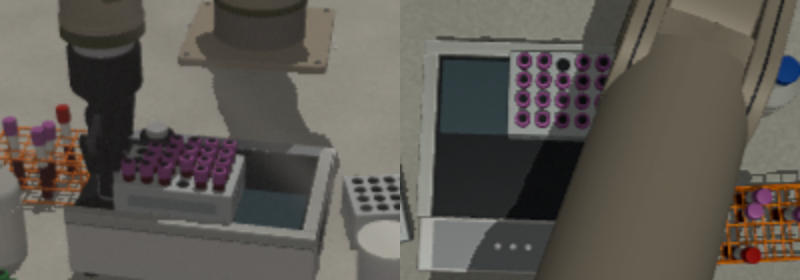

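The rack slides left along the rear fence, upright and square (top panel: left edge x=510, home edge about 440). I continue.

>>> carry_out --motion '[{"xyz": [0.006,0,0],"angular": [0,0,0]},{"xyz": [0.012,0,0],"angular": [0,0,0]},{"xyz": [0.018,0,0],"angular": [0,0,0]},{"xyz": [0.024,0,0],"angular": [0,0,0]},{"xyz": [0.03,0,0],"angular": [0,0,0]},{"xyz": [0.036,0,0],"angular": [0,0,0]},{"xyz": [0.042,0,0],"angular": [0,0,0]},{"xyz": [0.048,0,0],"angular": [0,0,0]},{"xyz": [0.054,0,0],"angular": [0,0,0]},{"xyz": [0.06,0,0],"angular": [0,0,0]},{"xyz": [0.066,0,0],"angular": [0,0,0]},{"xyz": [0.07,0,0],"angular": [0,0,0]}]'

```text
clock: 11.05
position: [0.6194, -0.0206, 0.0879]
ee_rot: [0.722, 0.692, 0.0, -0.0]
ft_force: [-0.4, -0.8, -0.2]
grip_width: 0.344
grasp_force: 0.4
```

>>> carry_out --motion '[{"xyz": [0.001,0,0],"angular": [0,0,0]},{"xyz": [0.002,0,0],"angular": [0,0,0]},{"xyz": [0.003,0,0],"angular": [0,0,0]},{"xyz": [0.003,0,0],"angular": [0,0,0]},{"xyz": [0.003,0,0],"angular": [0,0,0]}]'

```text
clock: 11.55
position: [0.6194, -0.0184, 0.0879]
ee_rot: [0.722, 0.692, 0.0, -0.0]
ft_force: [-0.0, -0.5, -0.9]
grip_width: 0.35
grasp_force: 0.0
```

```bash
python3 -c "
from plan import *
here()"
```

```text
t 11.55 tcp rel corner mm [ -42.7 -143.9    7.9] F reader [-0.02 -0.52 -0.91] w 0.35
```

>>> carry_out --motion '[{"xyz": [0.001,0,0],"angular": [0,0,0]},{"xyz": [0.002,0,0],"angular": [0,0,0]},{"xyz": [0.003,0,0],"angular": [0,0,0]},{"xyz": [0.003,0,0],"angular": [0,0,0]}]'

```text
clock: 11.95
position: [0.6196, -0.0151, 0.088]
ee_rot: [0.722, 0.692, 0.0, -0.0]
ft_force: [0.4, -0.6, 0.1]
grip_width: 0.351
grasp_force: 0.0
```

>>> carry_out --motion '[{"xyz": [0.001,0,0],"angular": [0,0,0]},{"xyz": [0.0015,0,0],"angular": [0,0,0]},{"xyz": [0.0015,0,0],"angular": [0,0,0]}]'

```text
clock: 12.25
position: [0.6196, -0.0144, 0.088]
ee_rot: [0.722, 0.692, -0.0, 0.0]
ft_force: [0.3, -2.4, -0.6]
grip_width: 0.352
grasp_force: 1.4
```

>>> carry_out --motion '[{"xyz": [0.001,0,0],"angular": [0,0,0]},{"xyz": [0.0015,0,0],"angular": [0,0,0]},{"xyz": [0.0015,0,0],"angular": [0,0,0]}]'

```text
clock: 12.55
position: [0.6196, -0.0144, 0.0881]
ee_rot: [0.722, 0.691, -0.001, 0.001]
ft_force: [-0.8, -6.8, -0.1]
grip_width: 0.35
grasp_force: 3.6
```

>>> carry_out --motion '[{"xyz": [-0.006,0,0],"angular": [0,0,0]},{"xyz": [-0.016,0,0],"angular": [0,0,0]},{"xyz": [-0.03,0,0],"angular": [0,0,0]},{"xyz": [-0.06,0,-0.04],"angular": [0,0,0]},{"xyz": [-0.09,0,-0.08],"angular": [0,0,0]},{"xyz": [-0.11,-0.04,-0.11],"angular": [0,0,0]},{"xyz": [-0.11,-0.08,-0.11],"angular": [0,0,0]},{"xyz": [-0.11,-0.11,-0.11],"angular": [0,0,0]},{"xyz": [-0.11,-0.11,-0.11],"angular": [0,0,0]},{"xyz": [-0.11,-0.11,-0.11],"angular": [0,0,0]}]' --hand 0

```text
clock: 13.55
position: [0.5051, -0.1178, 0.1984]
ee_rot: [0.722, 0.692, 0.001, -0.0]
ft_force: [0.3, 0.7, 0.3]
grip_width: 0.002
grasp_force: 0.0
```

Run:
```python
from plan import *
from h import *
here()
t=camera("top");s=camera("scene")
import pickle;pickle.dump({"top":t,"scene":s},open("c1.pkl","wb"))
a=cv2.resize(t["img"][205:345,262:412],(600,560),interpolation=cv2.INTER_CUBIC)
cv2.imwrite("pics/v5.png",a[:,:,::-1])
# key via reader frame (relative to corner) and tool shift
plan([-.197,-.205,.03],0)
k=B.T@(np.array([.4611,-.0737,.08])-C);print("key measured rel",k.round(4))
```

```text
t 13.55 tcp rel corner mm [-152.6 -248.1  118.4] F reader [0.26 0.69 0.27] w 0.002
world [ 0.4626 -0.0728  0.11  ] shift mm [ 43.1 -45.1  88.1] angular [0.  0.  0.1]
key measured rel [-0.1985 -0.206   0.    ]
```

View pics/v5.png

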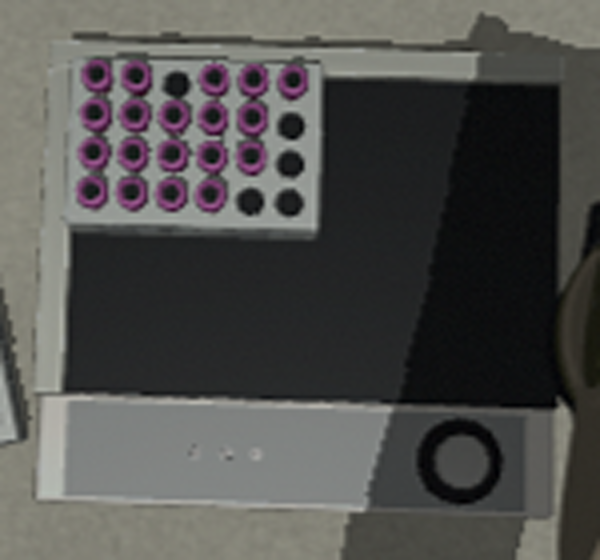

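The rack looks home: its left edge is on the left fence (x about 68) and its rear on the rear fence. The key is visible at (461,460). I verify the pose numerically from the caps, using the rigid motion between before and after.

Run:
```python
from plan import *
from h import *
import pickle
def caps(t):
    hsv=cv2.cvtColor(t["img"],cv2.COLOR_RGB2HSV)
    m=cv2.inRange(hsv,(135,70,40),(170,255,255));m[:215]=0;m[310:]=0;m[:,:270]=0;m[:,402:]=0
    big=cv2.resize(m,None,fx=4,fy=4,interpolation=cv2.INTER_CUBIC)
    cs=[cv2.minEnclosingCircle(c)[0] for c in cv2.findContours(np.uint8(big>127),cv2.RETR_EXTERNAL,cv2.CHAIN_APPROX_NONE)[0] if cv2.contourArea(c)>150]
    return np.array([onz(t,((x-1.5)/4,(y-1.5)/4),.144)[:2] for x,y in cs])
t0=pickle.load(open("c0.pkl","rb"))["top"];t1=pickle.load(open("c1.pkl","rb"))["top"]
p,q=caps(t0),caps(t1);print(len(p),len(q))
R0=np.array([[.6098,.0225],[.5888,-.1031],[.504,-.0888],[.5252,.0366]])
H=C[:2]+np.array([[0,0],[0,-.128],[-.086,-.128],[-.086,0]])@B[:2,:2].T
M,_=cv2.estimateAffinePartial2D(R0,H)          # expected move, for matching
pr=p@M[:,:2].T+M[:,2];i=np.linalg.norm(pr[:,None]-q[None],axis=2).argmin(1)
M2,inl=cv2.estimateAffinePartial2D(p,q[i],ransacReprojThreshold=.004)
R1=R0@M2[:,:2].T+M2[:,2]
print("inl",inl.sum(),"corner rel mm",((R1[0]-C[:2])@B[:2,:2]*1e3).round(1),"rot",np.arctan2(M2[1,0],M2[0,0]),"scale",np.hypot(*M2[:,0]),"expected rot",np.arctan2(M[1,0],M[0,0]))
```

```text
19 19
inl 19 corner rel mm [-2.4 -1.8] rot 0.12806791577240317 scale 1.0007370383947225 expected rot 0.12322502924936932
```

All 19 caps fit. The rack corner is within calibration error of the fence corner, both contacts were felt at the same 11.9 mm finger offset, and the residual angle is about 0.005 rad. So it is home, and next is the scan key.

>>> carry_out --motion '[{"xyz": [0.022,-0.023,0],"angular": [0,0,0]},{"xyz": [0.043,-0.045,0.01],"angular": [0,0,0]},{"xyz": [0.043,-0.045,0.04],"angular": [0,0,0]},{"xyz": [0.043,-0.045,0.075],"angular": [0,0,0]},{"xyz": [0.043,-0.045,0.1],"angular": [0,0,0]},{"xyz": [0.043,-0.045,0.108],"angular": [0,0,0]},{"xyz": [0.043,-0.045,0.108],"angular": [0,0,0]},{"xyz": [0.043,-0.045,0.108],"angular": [0,0,0]}]'

```text
clock: 14.45
position: [0.4629, -0.0732, 0.0909]
ee_rot: [0.722, 0.692, 0.0, 0.001]
ft_force: [-0.6, -0.7, -0.5]
grip_width: 0.002
grasp_force: 0.0
```

```bash
python3 -c "
from plan import *
here();plan([-.1975,-.2055,0],0);plan([-.1975,-.2055,-.006],0)"
```

```text
t 14.45 tcp rel corner mm [-196.7 -205.4   10.9] F reader [-0.56 -0.75 -0.5 ] w 0.002
world [ 0.4621 -0.0733  0.08  ] shift mm [-0.1 -0.8 10.9] angular [0.1 0.  0. ]
world [ 0.4621 -0.0733  0.074 ] shift mm [-0.1 -0.8 16.9] angular [0.1 0.  0. ]
```

>>> carry_out --motion '[{"xyz": [0,0,0.006],"angular": [0,0,0]},{"xyz": [0,0,0.011],"angular": [0,0,0]},{"xyz": [0,0,0.014],"angular": [0,0,0]},{"xyz": [0,0,0.0165],"angular": [0,0,0]},{"xyz": [0,0,0.0165],"angular": [0,0,0]},{"xyz": [0,0,0.0165],"angular": [0,0,0]}]'

```text
clock: 15.05
position: [0.4637, -0.0727, 0.077]
ee_rot: [0.722, 0.692, 0.002, -0.001]
ft_force: [-19.9, 2.9, 63.2]
grip_width: 0.003
grasp_force: 31.1
```

>>> carry_out --motion '[{"xyz": [0,0,0.001],"angular": [0,0,0]},{"xyz": [0,0,0.002],"angular": [0,0,0]},{"xyz": [0,0,0.002],"angular": [0,0,0]},{"xyz": [0,0,0.002],"angular": [0,0,0]}]'

```text
clock: 15.45
position: [0.464, -0.0727, 0.0765]
ee_rot: [0.722, 0.692, 0.002, -0.001]
ft_force: [-31.5, 3.4, 91.3]
grip_width: 0.003
grasp_force: 45.2
```

The force came up hard at z=0.0765. I back off at once and feel the force profile in small steps.

>>> carry_out --motion '[{"xyz": [0,0,-0.007],"angular": [0,0,0]},{"xyz": [0,0,-0.009],"angular": [0,0,0]},{"xyz": [0,0,-0.009],"angular": [0,0,0]},{"xyz": [0,0,-0.009],"angular": [0,0,0]}]'

```text
clock: 15.85
position: [0.4625, -0.0727, 0.0806]
ee_rot: [0.722, 0.692, 0.0, 0.0]
ft_force: [2.8, -0.3, 2.9]
grip_width: 0.0
grasp_force: 1.7
```

Run:
```python
from plan import *
import cv2
here();plan([-.1975,-.2055,0],0)
t=camera("top")["img"];s=camera("scene")["img"]
a=cv2.resize(s[140:260,210:380],(680,480),interpolation=cv2.INTER_CUBIC)
cv2.imwrite("pics/v6.png",a[:,:,::-1])
```

```text
t 15.85 tcp rel corner mm [-197.1 -204.9    0.6] F reader [ 2.83 -0.21  2.95] w 0.0
world [ 0.4621 -0.0733  0.08  ] shift mm [-0.6 -0.4  0.6] angular [ 0.1 -0.   0.1]
```

View pics/v6.png

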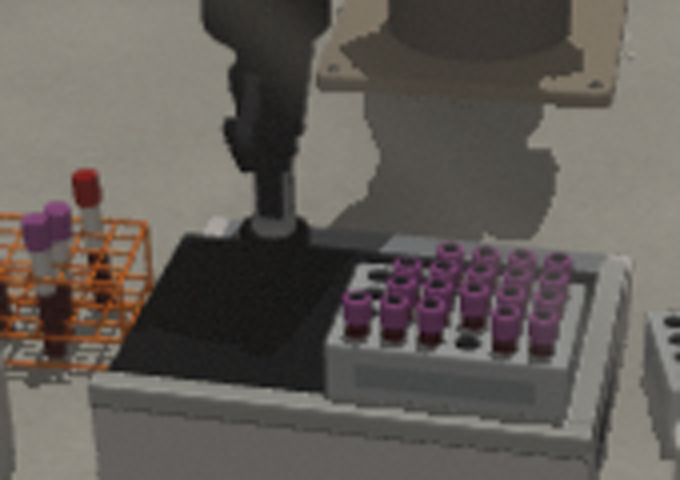

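The fingertips sit centred on the key with about 3 N already at TCP z=0.0806. The tips therefore reach about 3 mm past the TCP, and the hard stop was the key bottoming. I press once more, gently, to confirm.

>>> carry_out --motion '[{"xyz": [0,0,0.001],"angular": [0,0,0]},{"xyz": [0,0,0.0015],"angular": [0,0,0]},{"xyz": [0,0,0.0015],"angular": [0,0,0]},{"xyz": [0,0,0.0015],"angular": [0,0,0]}]'

```text
clock: 16.35
position: [0.4622, -0.0727, 0.079]
ee_rot: [0.722, 0.692, 0.0, 0.0]
ft_force: [3.1, 1.5, 4.4]
grip_width: -0.006
grasp_force: 2.1
```

>>> carry_out --motion '[{"xyz": [0,0,0.0015],"angular": [0,0,0]},{"xyz": [0,0,0.0025],"angular": [0,0,0]},{"xyz": [0,0,0.0025],"angular": [0,0,0]},{"xyz": [0,0,0.0025],"angular": [0,0,0]}]'

```text
clock: 16.75
position: [0.4624, -0.0727, 0.0777]
ee_rot: [0.722, 0.692, 0.0, -0.0]
ft_force: [-6.1, 2.6, 28.4]
grip_width: 0.006
grasp_force: 14.3
```

The profile is a spring (3 N, then 4.4 N) followed by a hard stop at z=0.078, so the key is fully down. Now I release and retreat.

>>> carry_out --motion '[{"xyz": [0,0,-0.02],"angular": [0,0,0]},{"xyz": [0,0,-0.06],"angular": [0,0,0]},{"xyz": [0,0,-0.1],"angular": [0,0,0]},{"xyz": [-0.04,0,-0.12],"angular": [0,0,0]},{"xyz": [-0.08,0,-0.12],"angular": [0,0,0]},{"xyz": [-0.1,0,-0.12],"angular": [0,0,0]},{"xyz": [-0.1,0,-0.12],"angular": [0,0,0]},{"xyz": [-0.1,0,-0.12],"angular": [0,0,0]},{"xyz": [-0.1,0,-0.12],"angular": [0,0,0]}]'

```text
clock: 17.65
position: [0.4574, -0.1714, 0.1958]
ee_rot: [0.721, 0.692, -0.0, -0.001]
ft_force: [1.0, 0.5, 0.5]
grip_width: 0.006
grasp_force: 0.0
```

Run:
```python
from plan import *
from h import *
import pickle
here();t0=pickle.load(open("c1.pkl","rb"))["top"];t=camera("top")
d=cv2.absdiff(t0["img"][215:265,268:345],t["img"][215:265,268:345]);print("rack area diff mean/max",d.mean().round(2),d.max())
cv2.imwrite("pics/v7.png",cv2.resize(t["img"][205:345,202:492,::-1],(800,386),interpolation=cv2.INTER_CUBIC))
```

```text
t 17.65 tcp rel corner mm [-197.9 -303.7  115.8] F reader [0.97 0.52 0.5 ] w 0.006
rack area diff mean/max 0.5 4
```

View pics/v7.png

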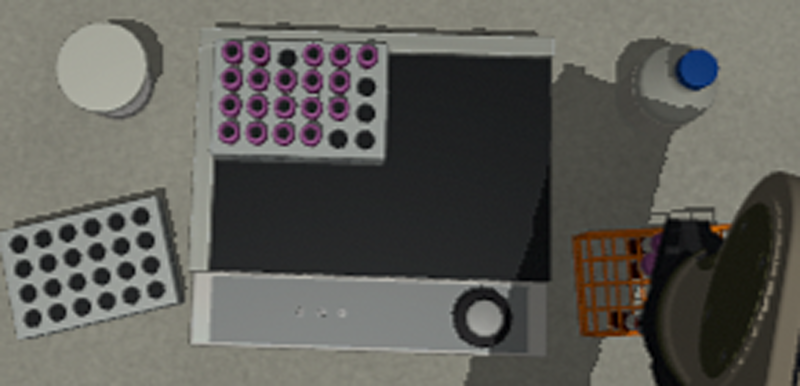

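The rack has not moved from its corner (about (300,100)), the key is released at (484,317), and the bystanders are in place. Handing in.

```bash
python3 -c "
from workcell import *
print(hand_in())"
```

```text
the job is handed in; nothing more can be done
None
```

The rack was pushed home against both fences, the scan key was pressed fully down and released, and the job is handed in at about 18 s; the hand-in returned no verdict, and the first key press peaked at about 97 N of wrist force (limit 120 N).

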